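# Turn the bevelled brass plate with the lifter

### The job

The polished brass plate lies face down on the low front part of the filing board: take the lifter from its rest, slide its blade under the plate's free edge, tip the plate over the step so that it lies face up on the cork bed, push it home with the blade, flat and square against the steel fence, and put the lifter back on its rest. The blade is a little bent, so feel for the wood with it and keep its touch light, or it will mark the soft board and bruise the plate. Keep the gripper off the plate and leave the other things on the bench alone.

Things in the scene. Friction and masses are not known exactly. Their poses are not given: they have to be found in the camera images.
- board: Wooden filing board fixed to the bench on rubber feet, 190 mm long (x) by 120 mm wide (y). Origin under the middle of its step, at its underside, 3 to 12 mm above the bench. From x = -110 mm to 0 is the low landing, top at z = 12 mm; at x = 0 a square step 8 mm high crosses the board, up to the cork-faced bed (x = 0 to 75 mm, top at z = 20 mm). x points from landing to bed, away from the robot; z up.
- fence (a point): Middle of the foot of the steel fence's working face: the fence crosses the far end of the bed, 6 mm high and as wide as the board; this face is 63 mm beyond the step, at bed height. Axes as the board's. Landing and bed are soft: the lifter marks them if it bears on the board with more than 7 N.
- plate_centre (a point): Centre of a loose brass plate, 50 (its x) by 70 (y) by 4.5 mm, 0.11 to 0.16 kg, starting face down on the landing, a long edge roughly along the step and 6 to 16 mm short of it. z points out of its flat back (up at the start, down once it lies face up), x towards the step at the start. The lifter bruises it above 12 N.
- plate_free_edge (a point): Middle of the plate's free long edge (towards the robot at the start), at mid thickness. The face side has all four edges bevelled, 2.5 mm high and 4.5 mm wide, leaving a 2 mm square rim next to the back; so, face down, this edge overhangs the landing with a 2.5 mm gap under it. Axes as plate_centre.
- lifter_grip (a point): Place to grip the cranked lifter (0.07 kg): on the axis of its flat-sided wooden handle, 14 mm wide (y) and 15 mm high (z), reaching from 70 mm behind to 40 mm ahead of this point. A shank cranks down from the front of the handle to the root of the blade, 65 mm ahead of and 25 mm below this point. x points from handle to blade, z up.
- blade_root (a point): Root of the lifter's blade, at mid thickness, fixed to the handle; axes as lifter_grip. From here the flat steel blade runs 60 mm forward to its square tip; 26 mm wide, 1.5 mm thick. Use has left it bent at the root: it points up or down by as much as 0.08 rad (its tip up to 4.8 mm off the straight line), differing each time and not measured. It is stiff and bends no further in use.
- rest_seat (a point): Where lifter_grip belongs on the rest, 37.5 mm above the bench; x along the lifter's place. The rest is fixed: a wooden foot 110 x 50 x 8 mm and two uprights 10 mm thick, 60 mm behind and 30 mm ahead of this point, 44 mm wide, 42 mm high, each with an open-topped slot 20 mm wide and 12 mm deep in which the handle lies.
- bench_block: Steel bench block, 75 x 75 x 20 mm, lying on the bench; leave it alone. Origin under its centre.
- bangle: Brass bangle lying flat, 60 mm across, 8 mm high; leave it alone. Origin under its centre.
- flat_file: Flat file with a wooden handle lying on the bench along its x, 250 mm long; leave it alone. Origin under the front of its handle.
- graver: Short graver with a wooden handle lying on the bench, about 120 mm long; leave it alone. Origin near the front of its handle.
There are look-alikes about, which are no part of the job. What is shaped like the part that bears plate_centre but turquoise is not meant. Leave any green look-alike of the part that bears lifter_grip alone.

How it is judged:
By the outcome, as a careful person would: the job done as asked, in the order asked, and still so for the second after the job is handed in, with the robot touching nothing.
It also fails if it takes over 72 s, if anything falls off the work surface, if the arm or the gripper's body presses on something with over 40 N, if the wrist force passes 120 N, or if a joint passes its speed limit or range.

### The arm

A 6-joint arm with a two-finger parallel gripper is mounted at the origin on the work surface. World frame = base frame: x ahead of the robot, y to its left, z up, the work surface at z = 0. Lengths are in mm, angles in rad, forces in N, time in s.
With the tool pointing down it reaches from about 350 to 975 mm from the base axis. Payload 7.1 kg.
Tool frame: the origin (TCP) lies midway between the tips of the shut fingers; the grasp point (between the pads) lies 19 mm behind it (ctrl.grasp_offset is the distance from the TCP to the grasp point, in mm); z points along the fingers, y is the line along which they close (so a half turn about z gives the same grasp; the last joint's range is limited). The gripper opens to 88 mm and grips with 3 to 60 N. Pads are 20 mm wide; open, the fingers measure 115 mm over their backs; the gripper's body (75 mm by 178 mm) begins 61 mm behind the grasp point.
Start: joints at [1.302, 0.423, 1.63, -0, 1.089, -0.019], TCP at [154.475, 605.592, 201.775] pointing down, gripper open.
Joint ranges: [-3, 3], [-0.9, 2.11], [0.09, 2.58], [-1.31, 4.45], [0.11, 2.69], [-2.54, 2.54]. Speed limits (rad/s): [2.39, 2.39, 3.01, 3.14, 3.14, 3.14].

### API

Orientations are given as a rotation vector (axis times angle).
In Python, from workcell import sensors, viewer, ctrl gives the robot as it stands. The module is installed in compiled form; this text tells all that it offers.
- The arm moves only by the shell command python3 -m handwheel 'ROWS'. ROWS is JSON, a list of rows, each a list of 7 numbers: the shift along the tool's x, y, z in mm, then the turn, a rotation vector about the tool's x, y, z in rad, then the closure, from 0 (fully open) to 1 (shut). In form: [[x, y, z, rx, ry, rz, jaw], ...]. A call has 1 to 10 rows; each row shifts and turns the commanded pose from where the row before left it, along the tool's axes as they then stand; what a row does not reach is not made up. A row lasts 1/8 s, in which the tool goes at most 62.5 mm and 10.7 degrees, less where a joint would pass 70% of its speed; a pose out of reach is approached as far as the arm can. A call is refused whole if a number of a shift passes 62.5 or a number of a turn 0.188, either way. A call with a gripper value outside its range is refused whole. The fingers move at their own pace and stop on an object; the grip force is fixed at half the most. Time passes only in rows, so rows that do not move let the fingers close. It gives the time, the measured TCP pose, the force, the opening and the grip force at its end, in the units of the state.
- sensors.get_obs(): the state, without advancing time (a new reading comes with each control period).
- viewer.get_image(name): name is "scene" or "top" or "wrist"; returns a dict with "frame" (400x640x3 uint8, blue, green, red), "fov_y" (degrees; the focal length in pixels is half the picture's height over the tangent of half this angle, whatever the lens; pixels are square), "cx", "cy" (the principal point, pixels), "R" (3x3) and "t" (3): a world point X has camera coordinates R X + t. Camera axes: x right, y down, z forward; pixel columns grow to the right and rows downward; lengths in mm; the calibration is good to about 2 mm. The wrist camera is an equidistant fisheye: a pixel r from the principal point sees the ray r / f radians off the axis. A picture is of the moment at which its call begins. There is no depth.
- ctrl.close_job(): hands the job in; it is judged then, once.
The state is a dict: "t": time; "qpos": joint angles; "qvel": joint speeds; "joint_torque": joint torques, N m; "ee_pos": TCP position; "orientation": TCP orientation; "ft_force": force on the tool from outside, world axes, zero at the start; "moment": the same for the moment, N m; "width": finger opening in mm; "grasp_force": force on a finger pad.
Only numpy, scipy, OpenCV 4.12 (cv2) and the standard library are available. Lean on these libraries where they do the work, as an engineer would, in place of code of your own. Each camera call takes 0.05 s, during which the arm holds its last target. There are 200 camera calls.

## Working session

There is one attempt and no reset: what is moved stays moved. The work goes in short steps, Python scripts to look and compute and a shell command to move; the robot and the scene stay as the last step left them, time stands still between calls to the robot, and variables do not carry over. Pictures are saved under pics/ and viewed, at most 10 in all, crops included, and the job is handed in when it is done.

```bash
mkdir -p pics; cat > h.py <<'E'
import numpy as np, cv2
from workcell import sensors, viewer, ctrl
from scipy.spatial.transform import Rotation as Ro
def shot(name,fn):
    im=viewer.get_image(name); np.savez(fn.replace('.png','.npz'),**{k:im[k] for k in im}); cv2.imwrite(fn,im['frame']); return im
def load(fn): return dict(np.load(fn))
def ray(im,u,v,fish=False):
    f=200/np.tan(np.radians(float(im['fov_y']))/2); x=(u-float(im['cx']))/f; y=(v-float(im['cy']))/f
    if fish:
        r=np.hypot(x,y); d=np.array([x/r*np.sin(r),y/r*np.sin(r),np.cos(r)]) if r>0 else np.array([0,0,1.])
    else: d=np.array([x,y,1.])
    return -im['R'].T@im['t'], im['R'].T@d
def onz(im,u,v,z,fish=False):
    c,d=ray(im,u,v,fish); return c+d*(z-c[2])/d[2]
def proj(im,X,fish=False):
    f=200/np.tan(np.radians(float(im['fov_y']))/2); p=im['R']@np.array(X)+im['t']
    if fish:
        r=np.hypot(p[0],p[1]); a=np.arctan2(r,p[2]); return np.array([float(im['cx'])+f*a*p[0]/r,float(im['cy'])+f*a*p[1]/r])
    return np.array([float(im['cx'])+f*p[0]/p[2],float(im['cy'])+f*p[1]/p[2]])
def crop(fn,x0,y0,x1,y1,k,out):
    a=cv2.imread(fn)[y0:y1,x0:x1]; cv2.imwrite(out,cv2.resize(a,None,fx=k,fy=k,interpolation=cv2.INTER_CUBIC))
E
python3 - <<'E'
from h import *
for n in ['top','scene','wrist']:
    im=shot(n,f'pics/{n}0.png'); print(n,im['fov_y'],im['cx'],im['cy'],-im['R'].T@im['t'])
    print(im['R'])
print(sensors.get_obs())
a=np.vstack([cv2.imread('pics/top0.png')])
E
```

```text
top 50.15042813009633 323.90044916153386 194.8506431045957 [ 526.31431476  -13.06545336 1390.09789645]
[[-0.02493665 -0.99964845 -0.00900725]
 [-0.99597165  0.02561921 -0.08593098]
 [ 0.08613153  0.00682814 -0.99626038]]
scene 47.147932112768935 317.1225919202652 207.76048671892994 [1134.20613061 -797.80574085  817.92557283]
[[ 0.8455003   0.53396745 -0.00282952]
 [ 0.32900827 -0.5251207  -0.78485783]
 [-0.42057437  0.66266659 -0.61966942]]
wrist 65.70646984690485 320.0400176800744 199.93866083427355 [ 86.30960648 623.99204087 383.49256798]
[[ 0.24698342  0.96901788 -0.00187891]
 [ 0.93535164 -0.23789499  0.26176954]
 [ 0.25321238 -0.06641018 -0.96512858]]
{'t': 0.15, 'qpos': array([ 1.30199233e+00,  4.23684482e-01,  1.63046588e+00, -1.88153770e-05,
        1.08860445e+00, -1.90086479e-02]), 'qvel': array([-0.00124968, -0.00356024, -0.0034332 , -0.0010032 , -0.00126592,
        0.00024814]), 'joint_torque': array([ 1.14071579e-03, -5.44985533e+01, -2.73920470e+01,  6.43939781e-02,
        2.04960757e-02, -6.99838847e-05]), 'ee_pos': array([154.37339625, 605.18517632, 201.18739598]), 'orientation': array([-3.91325885e-01, -3.11697315e+00,  1.81030033e-03]), 'ft_force': array([ 0.60874503, -1.24265449,  0.34298159]), 'moment': array([ 0.06689807,  0.02102098, -0.03410915]), 'grasp_force': 0.0, 'width': 87.58307135993772}
```

View pics/top0.png

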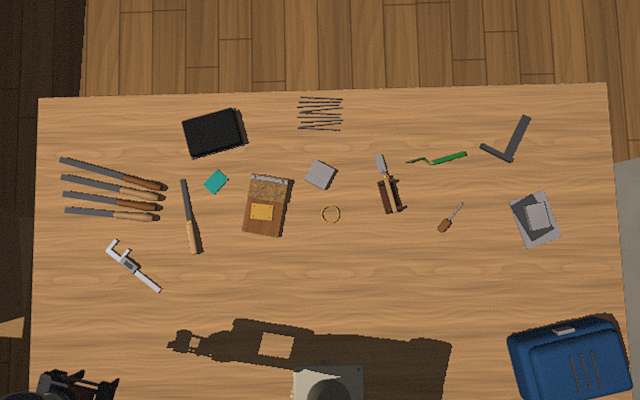

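View pics/scene0.png

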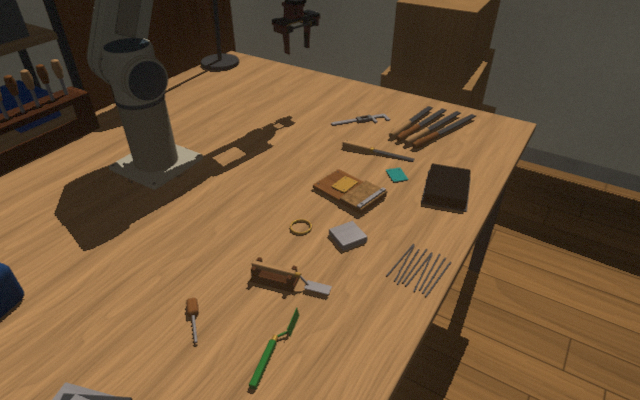

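The top view shows two lifters: a wooden-handled one on the rest at (388,185), and a green one at (437,158), which is the look-alike. It also shows two plates: brass on the board landing at (262,212), and turquoise at (216,182), also a look-alike. The brass plate and the wooden-handled lifter fit the description. I'll confirm them in an enlarged crop.

```bash
python3 - <<'E'
from h import *
crop('pics/top0.png',235,145,300,245,6,'/tmp/a.png');crop('pics/top0.png',360,145,425,245,6,'/tmp/b.png')
cv2.imwrite('pics/c1.png',np.hstack([cv2.imread('/tmp/a.png'),cv2.imread('/tmp/b.png')]))
im=load('pics/top0.npz')
for u,v,z in [(388,185,40),(380,160,15),(262,212,22)]: print(onz(im,u,v,z))
E
```

```text
[ 669.1645709 -207.8888167   40.       ]
[ 754.09752595 -188.64139532   15.        ]
[594.5311419 196.0720468  22.       ]
```

View pics/c1.png

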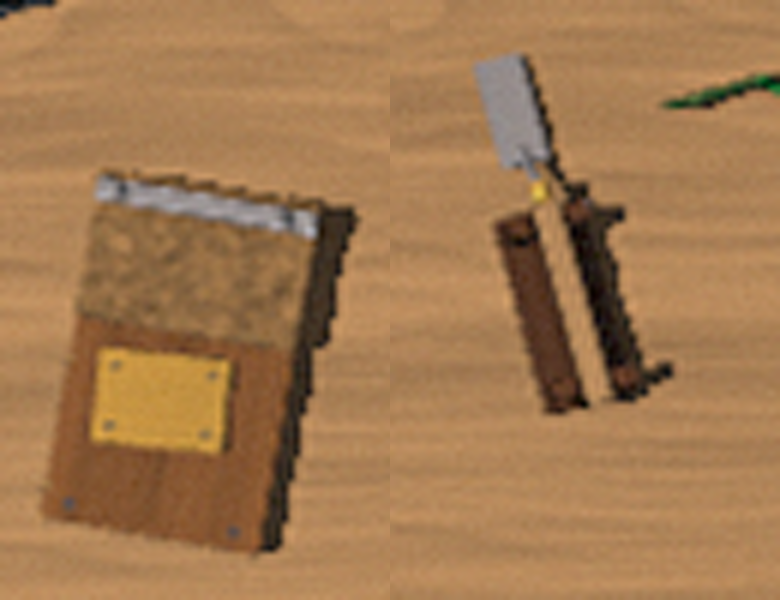

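The crop confirms it. The brass plate has its step-side edge near crop (95–230, 350–360), and the wooden lifter lies in the rest with its blade tip at crop (500,60). Next I'll compute their poses.

```bash
cat >> h.py <<'E'
def cur():
    o=sensors.get_obs(); return np.array(o['ee_pos']),Ro.from_rotvec(o['orientation'])
def go(target,yaw,pitch=0,n=None,p=None,R=None):
    """rows to TCP target; tool y->lifter y; yaw of lifter x; pitch nose-down positive"""
    if p is None: p,R=cur()
    # tool: z down(-), y = +-lifter y ; choose tool x = lifter x
    L=Ro.from_euler('ZY',[yaw,pitch])
    c=[L*Ro.from_matrix(np.diag([1,-1,-1.])),L*Ro.from_matrix(np.diag([-1,1,-1.]))]
    out=[]
    for T in c:
        w=(R.inv()*T).as_rotvec(); out.append((np.linalg.norm(w),w,T))
    a,w,T=min(out,key=lambda q:q[0]); d=np.array(target)-p
    m=n or int(max(np.ceil(a/.18),np.ceil(np.linalg.norm(d)/55),1)); st=Ro.from_rotvec(w/m); Rc=R
    print('rows',m,'turn/row',np.round(w/m,4),'toolx sign',round(float((L.inv()*T).as_matrix()[0,0])))
    for i in range(m):
        print(np.round(Rc.inv().apply(d/m),1)); Rc=Rc*st
E
python3 - <<'E'
from h import *
im=load('pics/top0.npz')
L=lambda X,Y,z,o=235: onz(im,o+(X+.5)/6-.5,145+(Y+.5)/6-.5,z)
Rr=lambda X,Y,z: L(X-390,Y,z,360)
zl=19;zb=27
for n,p in dict(FL=L(45,517,zl),FR=L(262,550,zl),SL=L(80,316,zb),SR=L(295,348,zb),feL=L(95,202,zb),feR=L(317,238,zb)).items(): print(n,p.round(1))
fl,fr,sl,sr=L(45,517,zl),L(262,550,zl),L(80,316,zb),L(295,348,zb)
print('yaw',np.degrees(np.arctan2(*(sl-sr)[[0,1]]*[-1,1])),np.degrees(np.arctan2(*((sl+sr)/2-(fl+fr)/2)[[1,0]])), (sl+sr)/2)
for q in [(97,348),(230,361),(225,453),(92,440)]: print('plate',L(*q,zl+4.5).round(1))
for n,p in dict(tipL=Rr(475,65,12),tipR=Rr(525,55,12),rtL=Rr(503,165,12),rtR=Rr(550,153,12),hbL=Rr(582,402,45),hbR=Rr(610,398,45),hfL=Rr(540,212,45),hfR=Rr(566,208,45)).items(): print(n,p.round(1))
w=load('pics/wrist0.npz'); p,R=cur()
print('cam in tool',R.inv().apply(-w['R'].T@w['t']-p)); print(R.as_matrix().T@w['R'].T)
E
```

```text
FL [536.2 261.1  19. ]
FR [515.8 145.5  19. ]
SL [642.7 239.9  27. ]
SR [622.6 125.3  27. ]
feL [703.8 231.3  27. ]
feR [681.3 112.5  27. ]
yaw -9.929383330593074 -10.997153920268373 [632.6759198  182.59179037  27.        ]
plate [625.6 231.6  23.5]
plate [616.8 160.5  23.5]
plate [567.8 163.9  23.5]
plate [576.5 234.8  23.5]
tipL [ 770.2 -169.2   12. ]
tipR [ 775.  -196.5   12. ]
rtL [ 715.1 -182.5   12. ]
rtR [ 721.  -208.1   12. ]
hbL [ 584.4 -215.2   45. ]
hbR [ 586.1 -230.    45. ]
hfL [ 685.1 -197.    45. ]
hfR [ 686.8 -210.8   45. ]
cam in tool [  70.60143783    1.18613237 -182.30629017]
[[ 2.20168067e-04 -9.65128732e-01 -2.61775635e-01]
 [ 9.99999719e-01  4.00094075e-04 -6.34032583e-04]
 [ 7.16657943e-04 -2.61775422e-01  9.65128548e-01]]
```

```bash
python3 -c "
from h import *
go([650,-208,200],np.radians(11),n=20)"
```

```text
rows 20 turn/row [-0.0001 -0.     -0.0221] toolx sign -1
[-34.1 -33.3   0.1]
[-33.3 -34.    0.1]
[-32.6 -34.7   0.1]
[-31.8 -35.5   0.1]
[-31.  -36.1   0.1]
[-30.2 -36.8   0.1]
[-29.4 -37.5   0.1]
[-28.5 -38.1   0.1]
[-27.7 -38.7   0.1]
[-26.8 -39.3   0.1]
[-25.9 -39.9   0.1]
[-25.1 -40.5   0.1]
[-24.2 -41.    0.1]
[-23.2 -41.6   0.1]
[-22.3 -42.1   0.1]
[-21.4 -42.5   0.1]
[-20.4 -43.    0.1]
[-19.5 -43.4   0.1]
[-18.5 -43.9   0.1]
[-17.5 -44.3   0.1]
```

```bash
python3 -m handwheel '[[-34.1,-33.3,0,0,0,-0.022,0],[-33.3,-34,0,0,0,-0.022,0],[-32.6,-34.7,0,0,0,-0.022,0],[-31.8,-35.5,0,0,0,-0.022,0],[-31,-36.1,0,0,0,-0.022,0],[-30.2,-36.8,0,0,0,-0.022,0],[-29.4,-37.5,0,0,0,-0.022,0],[-28.5,-38.1,0,0,0,-0.022,0],[-27.7,-38.7,0,0,0,-0.022,0],[-26.8,-39.3,0,0,0,-0.022,0]]' && python3 -m handwheel '[[-25.9,-39.9,0,0,0,-0.022,0],[-25,-40.5,0,0,0,-0.022,0],[-24.2,-41,0,0,0,-0.022,0],[-23.2,-41.6,0,0,0,-0.022,0],[-22.3,-42.1,0,0,0,-0.022,0],[-21.4,-42.5,0,0,0,-0.022,0],[-20.4,-43,0,0,0,-0.022,0],[-19.5,-43.4,0,0,0,-0.022,0],[-18.5,-43.9,0,0,0,-0.022,0],[-17.5,-44.3,0,0,0,-0.022,0]]' && python3 -m handwheel '[[0,0,0,0,0,0,0],[0,0,0,0,0,0,0]]'; python3 - <<'E'
from h import *
im=shot('wrist','pics/w1.png')
for n,X in dict(grip=[654,-208,40],tip=[772.6,-183,12]).items(): print(n,proj(im,X,True))
crop('pics/w1.png',160,0,480,300,2,'pics/w1c.png')
E
```

```text
t: 1.4
ee_pos: [402.8, 197.6, 201.8]
orientation: [0.046, 3.141, 0.0]
ft_force: [-0.1, -0.1, 0.3]
width: 87.9
grasp_force: 0.0
t: 2.65
ee_pos: [649.7, -209.3, 201.4]
orientation: [0.299, -3.127, -0.001]
ft_force: [0.4, -1.4, 0.3]
width: 88.3
grasp_force: 0.0
t: 2.9
ee_pos: [648.5, -207.4, 201.1]
orientation: [0.297, -3.126, -0.001]
ft_force: [0.2, 0.4, 0.7]
width: 88.1
grasp_force: 0.0
grip [317.94525046 185.11552119]
tip [319.86935001 268.96338571]
```

View pics/w1c.png

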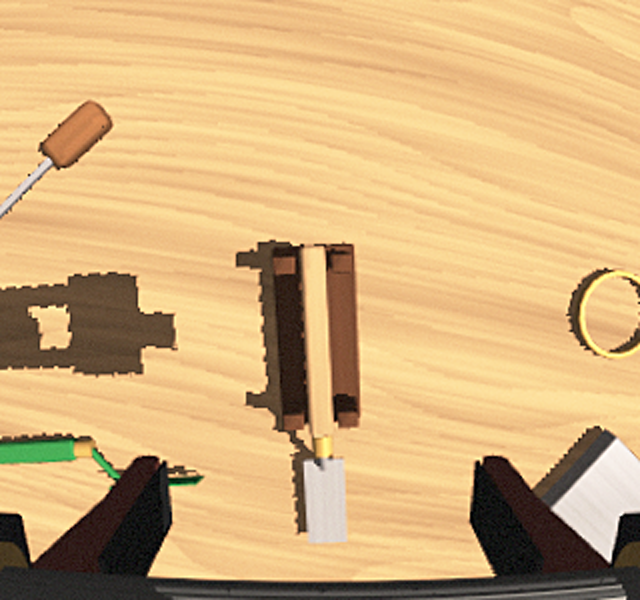

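The handle runs from crop (314,247) to (321,436). The blade root is at (323,460) and the tip at (327,543).

```bash
python3 - <<'E'
from h import *
im=load('pics/w1.npz')
P=lambda x,y,z: onz(im,160+(x+.5)/2-.5,(y+.5)/2-.5,z,True)
r=P(314,247,45);f=P(321,436,45);rt=P(323.5,460,13);t=P(326.5,543,13)
print(r,f,rt,t,np.linalg.norm(f-r),np.linalg.norm(t-rt))
y=np.arctan2(*(f-r)[[1,0]]);y2=np.arctan2(*(t-r)[[1,0]]);print(np.degrees([y,y2]))
u=np.array([np.cos(y2),np.sin(y2),0]); g1=r+70*u;g2=f-40*u;g3=t-125*u;print(g1,g2,g3)
a,b=P(295,258,42),P(348,422,42);print('uprights',P(313,262,42),P(320,418,42))
g=(g1+g2)/2;g[2]=37.5-19
print(g); go(g,(y+y2)/2)
E
```

```text
[ 585.60216098 -222.35228029   45.        ] [ 690.15481444 -198.38794942   45.        ] [ 716.15858273 -191.71603631   13.        ] [ 774.74112896 -178.29600878   13.        ] 107.26391052382851 60.10001548408461
[12.90967239 13.1121421 ]
[ 653.77711492 -206.47224079   45.        ] [ 651.1976979 -207.4622577   45.       ] [ 653.00013977 -206.65322216   13.        ]
uprights [ 593.88795354 -221.35672166   42.        ] [ 680.5185141  -200.82384708   42.        ]
[ 652.48740641 -206.96724925   18.5       ]
rows 4 turn/row [ 0.0002 -0.0003 -0.0092] toolx sign -1
[-1.  -0.2 45.7]
[-1.  -0.2 45.7]
[-1.  -0.2 45.7]
[-1.  -0.2 45.7]
```

```bash
python3 -m handwheel '[[-1,0,50,0,0,-0.009,0],[-1,0,50,0,0,-0.009,0],[-1,0,45,0,0,-0.009,0],[-1,-0.5,25,0,0,-0.009,0],[0,0,12,0,0,0,0],[0,0,0,0,0,0,0],[0,0,0,0,0,0,0]]'; python3 -c "
from h import *
go([652.5,-207,18.5],np.radians(13))"
```

```text
t: 3.82
ee_pos: [654.2, -207.6, 21.3]
orientation: [-0.355, 3.12, -0.001]
ft_force: [0.5, 0.8, 1.1]
width: 87.6
grasp_force: 0.0
rows 1 turn/row [-0.0011  0.0018 -0.0005] toolx sign -1
[1.6 1.  2.8]
```

```bash
python3 -m handwheel '[[1,0.5,2.5,0,0,0,0],[0,0,0,0,0,0,0.5],[0,0,0,0,0,0,0.8],[0,0,0,0,0,0,1],[0,0,0,0,0,0,1],[0,0,0,0,0,0,1],[0,0,0,0,0,0,1]]'; python3 - <<'E'
from h import *
P=[];F=[]
print(sensors.get_obs()['ee_pos'],sensors.get_obs()['ft_force'])
E
```

```text
t: 4.7
ee_pos: [652.2, -207.3, 17.2]
orientation: [0.355, -3.121, -0.0]
ft_force: [-0.2, -0.1, -0.1]
width: 31.3
grasp_force: 0.0
[ 652.22669193 -207.30944235   17.23759385] [-0.19498943 -0.0649614  -0.07141767]
```

```bash
python3 -m handwheel '[[0,0,0,0,0,0,1],[0,0,0,0,0,0,1],[0,0,0,0,0,0,1],[0,0,0,0,0,0,1]]'; python3 -m handwheel '[[0,0,-1,0,0,0,1],[0,0,-6,0,0,0,1],[0,0,-25,0,0,0,1],[0,0,-50,0,0,0,1],[0,0,-50,0,0,0,1],[0,0,-10,0,0,0,1],[0,0,0,0,0,0,1]]';  python3 -c "
from h import *
p,R=cur();u=np.array([np.cos(np.radians(-10.5)),np.sin(np.radians(-10.5)),0])
S=np.array([632.7,182.6,0]);lat=np.array([-u[1],u[0],0])
pc=np.array([596.7,197.7,0]);print('plate in board',(pc-S)@u,(pc-S)@lat)
tip=S+u*(-85)+lat*((pc-S)@lat);t=tip-125*u;t[2]=90;print(tip,t)
go(t,np.radians(-10.5),.1,n=12)"
```

```text
t: 5.2
ee_pos: [652.2, -207.4, 17.3]
orientation: [-0.354, 3.122, -0.0]
ft_force: [1.2, 0.1, -0.4]
width: 13.6
grasp_force: 30.0
t: 6.08
ee_pos: [652.3, -207.3, 159.8]
orientation: [-0.355, 3.121, -0.001]
ft_force: [-0.1, 0.5, -1.1]
width: 13.2
grasp_force: 30.0
plate in board -38.14893310723379 8.286670186498402
[550.63345855 206.2379288    0.        ] [427.72659511 229.01736948  90.        ]
rows 12 turn/row [-0.0017  0.0083  0.0341] toolx sign -1
[10.1 39.6  5.8]
[11.4 39.3  5.9]
[12.7 38.8  6.1]
[13.9 38.4  6.3]
[15.2 37.9  6.5]
[16.4 37.3  6.7]
[17.6 36.7  6.9]
[18.8 36.1  7.1]
[20.  35.4  7.3]
[21.1 34.7  7.5]
[22.2 34.   7.8]
[23.3 33.2  8. ]
```

```bash
python3 -m handwheel '[[10.1,39.6,5.8,-0.0017,0.0083,0.0341,1],[11.4,39.3,5.9,-0.0017,0.0083,0.0341,1],[12.7,38.8,6.1,-0.0017,0.0083,0.0341,1],[13.9,38.4,6.3,-0.0017,0.0083,0.0341,1],[15.2,37.9,6.5,-0.0017,0.0083,0.0341,1],[16.4,37.3,6.7,-0.0017,0.0083,0.0341,1],[17.6,36.7,6.9,-0.0017,0.0083,0.0341,1],[18.8,36.1,7.1,-0.0017,0.0083,0.0341,1],[20,35.4,7.3,-0.0017,0.0083,0.0341,1],[21.1,34.7,7.5,-0.0017,0.0083,0.0341,1]]'; python3 -m handwheel '[[22.2,34,7.8,-0.0017,0.0083,0.0341,1],[23.3,33.2,8,-0.0017,0.0083,0.0341,1],[0,0,0,0,0,0,1],[0,0,0,0,0,0,1]]'; python3 - <<'E'
from h import *
im=shot('wrist','pics/w2.png'); shot('top','pics/t2.png'); shot('scene','pics/s2.png')
crop('pics/w2.png',180,100,460,350,2.4,'pics/w2c.png')
E
```

```text
t: 7.32
ee_pos: [462.6, 156.9, 99.4]
orientation: [-0.178, -3.049, -0.01]
ft_force: [-0.0, -0.2, -1.0]
width: 13.3
grasp_force: 30.0
t: 7.82
ee_pos: [426.8, 228.4, 88.7]
orientation: [-0.277, -3.027, -0.012]
ft_force: [-0.3, 1.1, -1.4]
width: 13.7
grasp_force: 30.0
```

View pics/w2c.png

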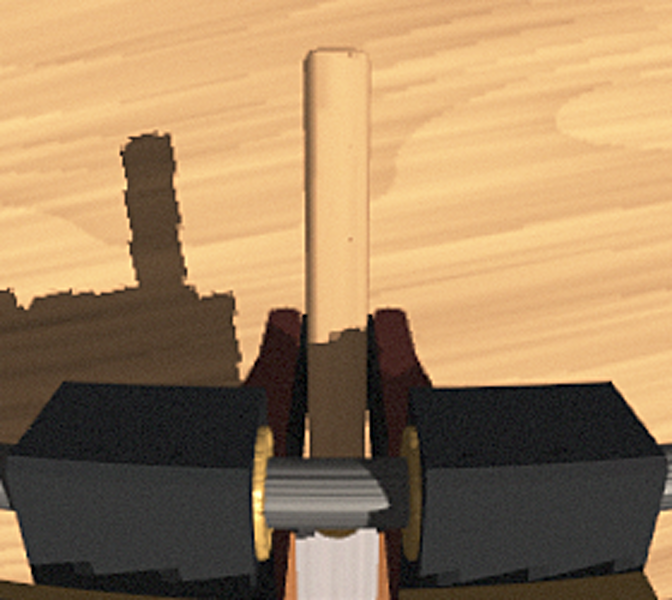

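The wrist view shows the handle held squarely, but the gripper hides the board. I'll look at the lower wrist strip and the scene view instead.

```bash
python3 - <<'E'
from h import *
a=cv2.resize(cv2.imread('pics/w2.png')[310:400,180:460],None,fx=2.4,fy=2.4,interpolation=cv2.INTER_CUBIC)
b=cv2.resize(cv2.imread('pics/s2.png')[140:225,255:405],None,fx=4,fy=4,interpolation=cv2.INTER_CUBIC)
c=np.zeros((a.shape[0]+b.shape[0],max(a.shape[1],b.shape[1]),3),np.uint8);c[:a.shape[0],:a.shape[1]]=a;c[a.shape[0]:,:b.shape[1]]=b
cv2.imwrite('pics/c2.png',c);print(a.shape,b.shape)
E
```

```text
(216, 672, 3) (340, 600, 3)
```

View pics/c2.png

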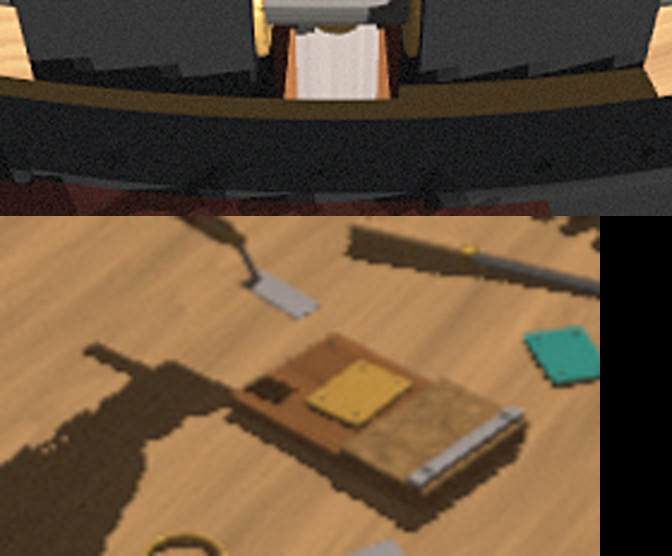

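```bash
python3 - <<'E'
from h import *
t=load('pics/top0.npz'); s=load('pics/s2.npz')
def tri(a,b):
    A=ray(t,235+(a[0]+.5)/6-.5,145+(a[1]+.5)/6-.5);B=ray(s,255+(b[0]+.5)/4-.5,140+(b[1]-215.5)/4-.5)
    M=np.array([A[1],-B[1]]).T; k=np.linalg.lstsq(M,B[0]-A[0],rcond=None)[0]
    P,Q=A[0]+A[1]*k[0],B[0]+B[1]*k[1]; return ((P+Q)/2).round(1),np.linalg.norm(P-Q).round(1)
for n,a,b in [('FL',(45,517),(335,333)),('FR',(262,550),(235,393)),('SL',(80,316),(441,378)),('SR',(295,348),(343,453)),('pFL',(97,348),(412,380)),('pFR',(230,361),(355,425)),('pBR',(225,453),(306,397)),('pBL',(92,440),(362,360))]: print(n,*tri(a,b))
p,R=cur();print(p,R.as_matrix())
# lifter prediction: tool x = -lifter x
g=p-19*R.as_matrix()[:,2]*1
X=R.apply([-1,0,0]);Z=R.apply([0,0,-1]);Y=R.apply([0,1,0])
for b in(-.08,0,.08):
    rt=g+65*X-25*Z; tip=rt+60*(np.cos(b)*X+np.sin(b)*Z)
    o=lambda q:(proj(s,q)-[255,140])*4+1.5+np.array([0,216])
    print(b,tip.round(1),o(tip+13*Y).round(0),o(tip-13*Y).round(0),o(rt).round(0),o(rt+13*Y).round())
E
```

```text
FL [538.2 263.3  14.7] 4.7
FR [518.1 147.2  18.8] 5.6
SL [644.3 241.4  23.6] 3.1
SR [624.7 127.2  17.9] 3.4
pFL [626.  232.3  20.5] 0.5
pFR [617.2 161.1  19.1] 0.1
pBR [569.8 165.3  23.7] 4.9
pBL [578.2 236.7  18.8] 3.7
[427.71268011 228.13817344  89.51638851] [[-9.77995055e-01  1.83355207e-01 -9.95316103e-02]
 [ 1.82485456e-01  9.83046475e-01  1.78517781e-02]
 [ 1.01117415e-01 -7.04120580e-04 -9.94874250e-01]]
-0.08 [548.7 205.6  66.2] [318. 309.] [296. 323.] [249. 276.] [261. 269.]
0 [549.4 205.4  70.9] [319. 304.] [296. 318.] [249. 276.] [261. 269.]
0.08 [549.7 205.4  75.7] [320. 299.] [297. 313.] [249. 276.] [261. 269.]
```

```bash
python3 -m handwheel '[[-2,0,19.9,0,0,0,1],[-2,0,19.9,0,0,0,1],[0,0,0,0,0,0,1],[0,0,0,0,0,0,1],[0,0,0,0,0,0,1]]';for i in 1 2 3; do python3 -m handwheel '[[-0.1,0,1,0,0,0,1],[0,0,0,0,0,0,1]]'|egrep 'ee_pos|ft'; done; python3 -c "
from h import *
print(sensors.get_obs()['moment'])"
```

```text
t: 8.6
ee_pos: [428.1, 229.1, 50.5]
orientation: [-0.279, -3.029, -0.015]
ft_force: [0.4, -0.9, -0.1]
width: 13.9
grasp_force: 30.0
ee_pos: [427.6, 229.1, 49.0]
ft_force: [-0.5, -0.4, -1.1]
ee_pos: [427.3, 229.0, 47.7]
ft_force: [-0.5, -0.6, -1.3]
ee_pos: [427.4, 229.0, 46.7]
ft_force: [0.2, -0.4, -0.4]
[-0.03857935 -0.06719411  0.05939424]
```

```bash
cat > chk.py <<'E'
import sys
from h import *
o=sensors.get_obs(); R=Ro.from_rotvec(o['orientation'])
X=R.apply([-1,0,0]); X[2]=0; X/=np.linalg.norm(X); Y=np.cross([0,0,1],X)
f=np.array(o['ft_force']); m=np.array(o['moment'])
fx=f@X; my=m@Y
print('t %.2f p %s fx %.2f fy %.2f fz %.2f my %.3f mx %.3f mz %.3f'%(o['t'],np.round(o['ee_pos'],1),fx,f@Y,f[2],my,m@X,m[2]))
lz,lm,lx=map(float,sys.argv[1:4])
sys.exit(int(f[2]>lz or my<-lm or fx<-lx))
E
H="python3 -m handwheel"; C="python3 chk.py 2.2 0.2 3"; q=/dev/null
$H '[[-0.2,0,2,0,0,0,1],[0,0,0,0,0,0,1]]'>$q && $C && $H '[[-0.2,0,2,0,0,0,1],[0,0,0,0,0,0,1]]'>$q && $C && $H '[[-0.1,0,1,0,0,0,1],[0,0,0,0,0,0,1]]'>$q && $C && $H '[[-0.1,0,1,0,0,0,1],[0,0,0,0,0,0,1]]'>$q && $C && $H '[[-0.1,0,0.7,0,0,0,1],[0,0,0,0,0,0,1]]'>$q && $C && $H '[[-0.1,0,0.7,0,0,0,1],[0,0,0,0,0,0,1]]'>$q && $C && $H '[[-0.1,0,0.7,0,0,0,1],[0,0,0,0,0,0,1]]'>$q && $C && $H '[[-0.1,0,0.7,0,0,0,1],[0,0,0,0,0,0,1]]'>$q && $C && $H '[[0,0,0.5,0,0,0,1],[0,0,0,0,0,0,1]]'>$q && $C && $H '[[0,0,0.5,0,0,0,1],[0,0,0,0,0,0,1]]'>$q && $C && $H '[[0,0,0.5,0,0,0,1],[0,0,0,0,0,0,1]]'>$q && $C
```

```text
t 9.60 p [427.3 229.   44.6] fx 0.03 fy 0.39 fz -1.06 my -0.018 mx -0.001 mz 0.003
t 9.85 p [427.3 229.   42.6] fx 0.43 fy 0.28 fz -0.61 my -0.049 mx -0.054 mz 0.007
t 10.10 p [427.4 229.1  41.7] fx -0.92 fy -0.77 fz 0.08 my -0.029 mx -0.005 mz -0.040
t 10.35 p [427.4 229.   40.7] fx 0.25 fy 0.10 fz -1.62 my -0.006 mx 0.024 mz 0.038
t 10.60 p [427.5 229.   40. ] fx 0.63 fy 0.67 fz -1.24 my -0.019 mx 0.032 mz -0.050
t 10.85 p [427.4 229.   39.3] fx -0.10 fy 0.25 fz -0.55 my -0.000 mx 0.015 mz -0.003
t 11.10 p [427.5 229.   38.6] fx 0.87 fy -0.73 fz 0.36 my -0.029 mx -0.005 mz 0.029
t 11.35 p [427.5 229.   37.9] fx -0.13 fy -0.00 fz -1.58 my -0.098 mx -0.011 mz 0.021
t 11.60 p [427.5 229.   37.4] fx -0.45 fy 0.80 fz -0.18 my -0.039 mx 0.005 mz -0.034
t 11.85 p [427.4 229.   36.9] fx -0.05 fy -0.53 fz -0.31 my -0.077 mx -0.001 mz -0.032
t 12.10 p [427.4 229.1  36.4] fx 0.31 fy -0.25 fz -0.05 my -0.008 mx -0.020 mz 0.017
```

```bash
H="python3 -m handwheel"; C="python3 chk.py 2.2 0.15 3"; q=/dev/null
$H '[[0,0,0.5,0,0,0,1],[0,0,0,0,0,0,1]]'>$q && $C && $H '[[-0.1,0,0.5,0,0,0,1],[0,0,0,0,0,0,1]]'>$q && $C && $H '[[0,0,0.5,0,0,0,1],[0,0,0,0,0,0,1]]'>$q && $C && $H '[[-0.1,0,0.5,0,0,0,1],[0,0,0,0,0,0,1]]'>$q && $C && $H '[[0,0,0.5,0,0,0,1],[0,0,0,0,0,0,1]]'>$q && $C && $H '[[-0.1,0,0.5,0,0,0,1],[0,0,0,0,0,0,1]]'>$q && $C && $H '[[0,0,0.5,0,0,0,1],[0,0,0,0,0,0,1]]'>$q && $C && $H '[[-0.1,0,0.5,0,0,0,1],[0,0,0,0,0,0,1]]'>$q && $C && $H '[[0,0,0.5,0,0,0,1],[0,0,0,0,0,0,1]]'>$q && $C && $H '[[-0.1,0,0.5,0,0,0,1],[0,0,0,0,0,0,1]]'>$q && $C && $H '[[0,0,0.5,0,0,0,1],[0,0,0,0,0,0,1]]'>$q && $C&& $H '[[-0.1,0,0.5,0,0,0,1],[0,0,0,0,0,0,1]]'>$q && $C
```

```text
t 12.35 p [427.3 229.1  35.9] fx 0.60 fy 1.03 fz -1.22 my 0.002 mx 0.030 mz 0.027
t 12.60 p [427.4 229.   35.4] fx -0.79 fy 1.07 fz -0.32 my -0.031 mx -0.037 mz 0.014
t 12.85 p [427.3 229.   34.9] fx 0.16 fy -0.96 fz -0.22 my -0.063 mx 0.046 mz 0.033
t 13.10 p [427.4 229.1  34.4] fx -0.20 fy 0.53 fz -0.90 my -0.032 mx -0.008 mz -0.001
t 13.35 p [427.3 229.1  33.9] fx -0.08 fy -0.18 fz -0.56 my -0.014 mx -0.010 mz -0.017
t 13.60 p [427.4 229.1  33.4] fx 0.39 fy 0.67 fz 0.97 my -0.021 mx -0.005 mz -0.028
t 13.85 p [427.3 229.1  32.9] fx -0.48 fy -0.89 fz 0.10 my -0.044 mx 0.009 mz 0.027
t 14.10 p [427.4 229.1  32.4] fx -0.83 fy 0.05 fz 2.40 my -0.029 mx 0.007 mz 0.005
```

```bash
H="python3 -m handwheel"; C="python3 chk.py 9 9 9"; q=/dev/null
$H '[[0,0,0,0,0,0,1]]'>$q; $C; $H '[[0,0,0,0,0,0,1]]'>$q; $C;$H '[[0,0,0,0,0,0,1]]'>$q; $C
```

```text
t 14.22 p [427.4 229.   32.4] fx -1.00 fy 0.44 fz 1.40 my -0.008 mx 0.014 mz 0.074
t 14.35 p [427.4 229.1  32.4] fx -0.90 fy 0.55 fz 2.22 my -0.033 mx 0.027 mz -0.016
t 14.47 p [427.4 229.1  32.4] fx -0.64 fy 0.41 fz 1.12 my -0.016 mx 0.004 mz 0.024
```

```bash
H="python3 -m handwheel"; C="python3 chk.py 4 9 2.5"; q=/dev/null
$H '[[0,0,-0.4,0,0,0,1],[0,0,0,0,0,0,1]]'>$q && $C && $H '[[-4,1,-0.4,0,0,0,1],[-4,1,-0.4,0,0,0,1],[0,0,0,0,0,0,1]]'>$q && $C && $H '[[-3,0,-0.3,0,0,0,1],[0,0,0,0,0,0,1]]'>$q && $C && $H '[[-3,0,-0.3,0,0,0,1],[0,0,0,0,0,0,1]]'>$q && $C &&  $H '[[-2,0,-0.2,0,0,0,1],[0,0,0,0,0,0,1]]'>$q && $C && $H '[[-2,0,-0.2,0,0,0,1],[0,0,0,0,0,0,1]]'>$q && $C; python3 - <<'E'
from h import *
shot('scene','pics/s3.png');shot('top','pics/t3.png')
a=cv2.resize(cv2.imread('pics/s3.png')[150:225,290:400],None,fx=6,fy=6,interpolation=cv2.INTER_CUBIC)
cv2.imwrite('pics/c3.png',a)
E
```

```text
t 14.72 p [427.5 229.1  32.8] fx -0.36 fy 0.23 fz 1.37 my -0.052 mx -0.050 mz -0.011
t 15.10 p [436.6 229.7  32.8] fx 1.36 fy 0.29 fz 0.42 my -0.324 mx 0.047 mz -0.031
t 15.35 p [439.  229.   32.8] fx 0.01 fy -0.11 fz 0.56 my -0.299 mx -0.083 mz -0.028
t 15.60 p [441.9 228.5  32.8] fx 0.40 fy -0.61 fz 0.87 my -0.244 mx -0.020 mz -0.026
t 15.85 p [443.8 228.1  32.8] fx -0.04 fy 0.06 fz 0.01 my -0.205 mx -0.060 mz 0.006
t 16.10 p [445.8 227.7  32.8] fx -0.70 fy -0.53 fz 1.56 my -0.157 mx 0.001 mz -0.027
```

View pics/c3.png

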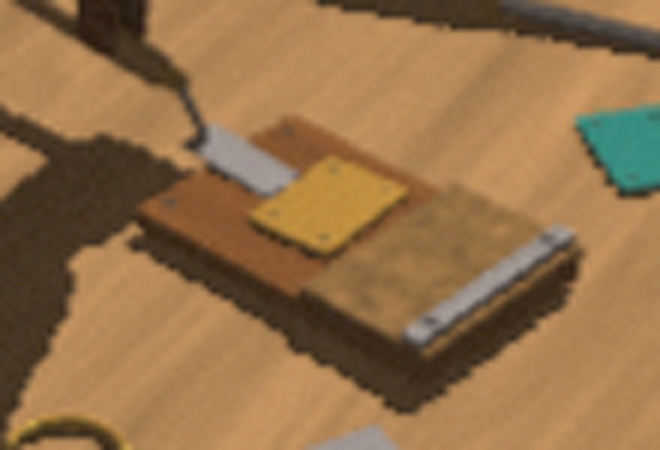

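The blade lies on the landing with its tip at about (281,188) in the crop, right at the plate's free edge and roughly centred on it. I'll push on gently.

```bash
H="python3 -m handwheel"; C="python3 chk.py 4 0.6 2.7"; q=/dev/null
$H '[[-2,0,-0.2,0,0,0,1],[0,0,0,0,0,0,1]]'>$q && $C && $H '[[-2,0,-0.2,0,0,0,1],[0,0,0,0,0,0,1]]'>$q && $C && $H '[[-2,0,-0.2,0,0,0,1],[0,0,0,0,0,0,1]]'>$q && $C && $H '[[-1.5,0,-0.15,0,0,0,1],[0,0,0,0,0,0,1]]'>$q && $C &&  $H '[[-1.5,0,-0.15,0,0,0,1],[0,0,0,0,0,0,1]]'>$q && $C && $H '[[-1.5,0,-0.15,0,0,0,1],[0,0,0,0,0,0,1]]'>$q && $C && $H '[[-1,0,-0.1,0,0,0,1],[0,0,0,0,0,0,1]]'>$q && $C && $H '[[-1,0,-0.1,0,0,0,1],[0,0,0,0,0,0,1]]'>$q && $C && $H '[[-1,0,-0.1,0,0,0,1],[0,0,0,0,0,0,1]]'>$q && $C && $H '[[-1,0,-0.1,0,0,0,1],[0,0,0,0,0,0,1]]'>$q && $C && $H '[[-1,0,-0.1,0,0,0,1],[0,0,0,0,0,0,1]]'>$q && $C && $H '[[-1,0,-0.1,0,0,0,1],[0,0,0,0,0,0,1]]'>$q && $C && $H '[[-1,0,-0.1,0,0,0,1],[0,0,0,0,0,0,1]]'>$q && $C
```

```text
t 16.45 p [447.7 227.4  32.8] fx -0.42 fy 0.20 fz 0.45 my -0.147 mx 0.014 mz 0.002
t 16.70 p [449.7 227.   32.8] fx -0.63 fy -0.52 fz 1.18 my -0.125 mx 0.011 mz -0.018
t 16.95 p [451.7 226.6  32.8] fx -1.37 fy 1.00 fz 1.10 my -0.122 mx -0.041 mz 0.004
t 17.20 p [453.  226.3  32.7] fx -0.74 fy -0.73 fz 1.53 my 0.055 mx -0.029 mz -0.008
t 17.45 p [454.6 226.1  32.8] fx -0.82 fy -0.12 fz 1.37 my -0.004 mx -0.005 mz -0.039
t 17.70 p [456.1 225.8  32.8] fx -0.78 fy -0.35 fz 1.43 my 0.015 mx -0.010 mz 0.009
t 17.95 p [457.1 225.6  32.8] fx -2.18 fy 0.27 fz 1.08 my 0.034 mx 0.045 mz 0.009
t 18.20 p [458.  225.4  32.8] fx -0.48 fy -0.12 fz 1.85 my 0.038 mx -0.004 mz -0.057
t 18.45 p [459.  225.3  32.8] fx -1.51 fy -0.28 fz 1.21 my 0.040 mx 0.055 mz 0.033
t 18.70 p [460.  225.1  32.8] fx -1.70 fy 0.82 fz 1.51 my 0.053 mx -0.040 mz -0.025
t 18.95 p [461.  224.9  32.8] fx -0.69 fy -0.22 fz 0.56 my -0.006 mx -0.010 mz 0.013
t 19.20 p [462.  224.7  32.8] fx -0.92 fy 0.42 fz 0.38 my 0.052 mx -0.002 mz -0.019
t 19.45 p [463.  224.5  32.8] fx -1.91 fy 0.14 fz 1.58 my 0.083 mx 0.042 mz -0.007
```

```bash
H="python3 -m handwheel"; C="python3 chk.py 4.5 0.6 3.5"; q=/dev/null
$H '[[-1,0,-0.1,0,0,0,1],[0,0,0,0,0,0,1]]'>$q && $C && $H '[[-1,0,-0.1,0,0,0,1],[0,0,0,0,0,0,1]]'>$q && $C && $H '[[-1,0,-0.1,0,0,0,1],[0,0,0,0,0,0,1]]'>$q && $C && $H '[[-1,0,-0.1,0,0,0,1],[0,0,0,0,0,0,1]]'>$q && $C &&  $H '[[-1,0,-0.1,0,0,0,1],[0,0,0,0,0,0,1]]'>$q && $C ;python3 - <<'E'
from h import *
shot('scene','pics/s4.png')
a=cv2.resize(cv2.imread('pics/s4.png')[150:225,290:400],None,fx=6,fy=6,interpolation=cv2.INTER_CUBIC)
cv2.imwrite('pics/c4.png',a)
E
```

```text
t 19.70 p [463.9 224.3  32.7] fx -1.97 fy 0.35 fz 1.44 my 0.041 mx 0.054 mz 0.048
t 19.95 p [464.8 224.1  32.7] fx -2.36 fy 0.35 fz 1.76 my 0.155 mx 0.057 mz 0.018
t 20.20 p [465.8 223.9  32.7] fx -2.16 fy -0.31 fz 1.10 my 0.239 mx 0.056 mz 0.012
t 20.45 p [467.1 223.8  32.8] fx -1.55 fy 0.38 fz 1.83 my 0.134 mx -0.043 mz 0.010
t 20.70 p [468.1 223.6  32.8] fx -1.44 fy -0.46 fz 1.04 my 0.031 mx -0.024 mz -0.012
```

View pics/c4.png

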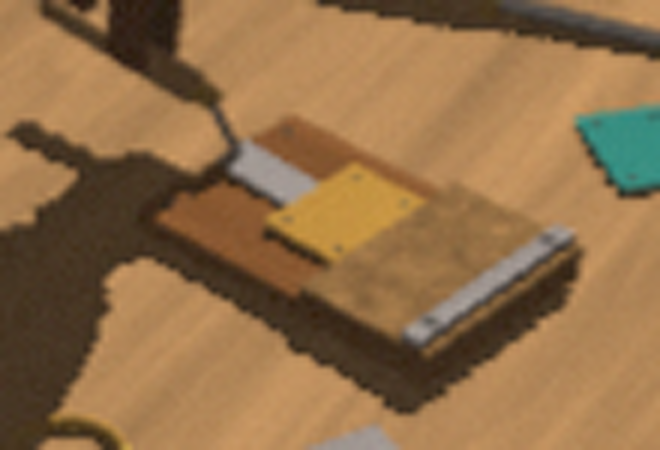

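Plate square against the step, with roughly 6 mm of blade hidden under its edge near (305,195). I'll slide in a little more, then start the lift.

```bash
H="python3 -m handwheel"; C="python3 chk.py 4.5 0.6 4"; q=/dev/null
$H '[[-1,0,-0.1,0,0,0,1],[0,0,0,0,0,0,1]]'>$q && $C && $H '[[-1,0,-0.1,0,0,0,1],[0,0,0,0,0,0,1]]'>$q && $C && $H '[[0,0,-1.5,0,0,0,1],[0,0,-1.5,0,0,0,1],[0,0,0,0,0,0,1]]'>$q && $C && $H '[[0.1,0,-2,0,0,0,1],[0,0,-2,0,0,0,1],[0,0,0,0,0,0,1]]'>$q && $C &&  $H '[[-0.5,0,-3.5,0,0,0,1],[-0.6,0,-3.4,0,0,0,1],[0,0,0,0,0,0,1]]'>$q && $C
```

```text
t 21.00 p [468.9 223.4  32.8] fx -0.72 fy 0.36 fz 1.62 my 0.086 mx -0.006 mz -0.029
t 21.25 p [469.9 223.2  32.7] fx -1.56 fy 0.10 fz 1.34 my 0.078 mx 0.022 mz -0.034
t 21.62 p [470.2 223.2  35.8] fx 1.43 fy -0.67 fz -1.47 my -0.008 mx 0.001 mz 0.029
t 22.00 p [470.3 223.1  39.8] fx -0.98 fy -0.42 fz -0.91 my 0.181 mx -0.001 mz -0.035
t 22.38 p [472.4 222.8  46.8] fx 0.11 fy -0.48 fz -1.43 my 0.131 mx -0.013 mz 0.044
```

```bash
H="python3 -m handwheel"; C="python3 chk.py 4.5 0.6 4"; q=/dev/null
$H '[[-1.2,0,-3.3,0,0,0,1],[-1.2,0,-3.3,0,0,0,1]]'>$q && $C && $H '[[-1.7,0,-3.1,0,0,0,1],[-1.7,0,-3,0,0,0,1]]'>$q && $C && $H '[[-2.2,0,-2.7,0,0,0,1],[-2.2,0,-2.7,0,0,0,1]]'>$q && $C; python3 - <<'E'
from h import *
shot('scene','pics/s5.png')
a=cv2.resize(cv2.imread('pics/s5.png')[140:225,290:400],None,fx=6,fy=6,interpolation=cv2.INTER_CUBIC)
cv2.imwrite('pics/c5.png',a)
E
```

```text
t 22.62 p [475.2 222.2  53. ] fx -0.24 fy 0.24 fz -1.15 my 0.210 mx 0.028 mz -0.053
t 22.88 p [479.3 221.5  58.8] fx -0.51 fy -0.10 fz -1.20 my 0.208 mx -0.004 mz -0.015
t 23.12 p [484.2 220.6  63.7] fx -0.84 fy 0.33 fz -1.20 my 0.157 mx -0.022 mz -0.044
```

View pics/c5.png

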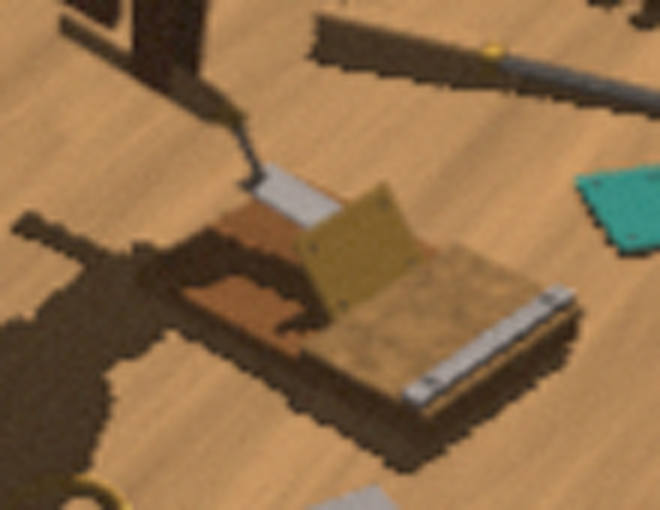

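The plate stands about 50° up against the step, carried by the blade. I'll continue over the top.

```bash
H="python3 -m handwheel"; C="python3 chk.py 4.5 0.6 4"; q=/dev/null
$H '[[-2.6,0,-2.3,0,0,0,1],[-2.7,0,-2.3,0,0,0,1]]'>$q && $C && $H '[[-3,0,-1.6,0,0,0,1],[-3,0,-1.6,0,0,0,1]]'>$q && $C && $H '[[-3.2,0,-1,0,0,0,1],[-3.2,0,-1,0,0,0,1]]'>$q && $C && $H '[[-2.5,0,-0.5,0,0,0,1],[-2,0,-0.3,0,0,0,1],[-2,0,-0.2,0,0,0,1]]'>$q && $C && $H '[[-2,0,0,0,0,0,1],[-2,0,0,0,0,0,1],[0,0,0,0,0,0,1]]'>$q && $C; python3 -c "
from h import *
shot('scene','pics/s6.png')"
```

```text
t 23.43 p [489.7 219.5  67.6] fx -0.54 fy -0.73 fz -0.72 my 0.027 mx -0.024 mz 0.005
t 23.68 p [496.1 218.4  70.2] fx -0.28 fy -0.48 fz -0.70 my 0.003 mx -0.034 mz 0.037
t 23.93 p [502.5 217.2  71.5] fx -0.07 fy -0.18 fz -0.86 my -0.020 mx -0.022 mz 0.009
t 24.30 p [508.8 216.   71.7] fx 1.40 fy 0.14 fz -0.71 my 0.036 mx -0.020 mz -0.010
t 24.68 p [512.7 215.3  71.3] fx 0.51 fy 0.42 fz 0.00 my -0.052 mx -0.008 mz -0.037
```

```bash
python3 - <<'E'
from h import *
im=load('pics/s6.npz'); S=np.array([633.5,183.5,0]);u=np.array([.983,-.183,0]);l=np.array([.183,.983,0])
W=lambda x,y,z:proj(im,S+u*x+l*y+[0,0,z]).round(0)
zl=16; print('flat', [W(x,y,zl+8+4.5) for x in(-8,42) for y in(-27,43)]); print('vertical',[W(0,y,z) for y in(-27,43) for z in(zl,zl+50)])
for n in (0,3,5,6):
    f=cv2.imread(f'pics/s{n}.png' if n else 'pics/scene0.png'); h=cv2.cvtColor(f,cv2.COLOR_BGR2HSV)
    m=((h[...,0]>17)&(h[...,0]<32)&(h[...,1]>120)).astype(np.uint8); m[:,:295]=0;m[:,400:]=0;m[:150]=0;m[225:]=0
    k,lab,st,ce=cv2.connectedComponentsWithStats(m); i=1+st[1:,4].argmax(); print(n,st[i],ce[i].round(1),h[lab==i].mean(0).round())
E
```

```text
flat [array([344., 190.]), array([359., 180.]), array([357., 197.]), array([372., 187.])]
vertical [array([346., 195.]), array([347., 181.]), array([361., 184.]), array([362., 171.])]
0 [332 176  26  17 232] [344.3 183.9] [ 18. 169. 165.]
3 [332 177  25  15 228] [344.1 184. ] [ 19. 168. 180.]
5 [339 171  22  22 252] [349.2 181.7] [ 18. 164. 124.]
6 [349 173  16  17  76] [356.5 180.3] [ 19. 150.  95.]
```

```bash
cat > br.py <<'E'
import sys
from h import *
n=sys.argv[1]; shot('scene',f'pics/s{n}.png'); f=cv2.imread(f'pics/s{n}.png');h=cv2.cvtColor(f,cv2.COLOR_BGR2HSV)
m=((h[...,0]>17)&(h[...,0]<32)&(h[...,1]>120)).astype(np.uint8); m[:,:295]=0;m[:,400:]=0;m[:150]=0;m[225:]=0
k,lab,st,ce=cv2.connectedComponentsWithStats(m); i=1+st[1:,4].argmax(); print(n,st[i],ce[i].round(1),h[lab==i].mean(0).round())
E
H="python3 -m handwheel"; C="python3 chk.py 4.5 0.6 4"; q=/dev/null
$H '[[-2,0,0,0,0,0,1],[-1.5,0,0,0,0,0,1],[0,0,0,0,0,0,1]]'>$q && $C && python3 br.py 7; $H '[[-2,0,0,0,0,0,1],[-1.5,0,0,0,0,0,1],[0,0,0,0,0,0,1]]'>$q && $C && python3 br.py 8
```

```text
t 25.10 p [516.1 214.6  71. ] fx 0.09 fy -0.29 fz -1.35 my -0.053 mx -0.009 mz -0.013
7 [343 181  27  16 223] [356.8 188.8] [ 18. 165. 162.]
t 25.52 p [519.6 214.   70.6] fx -0.83 fy -0.72 fz -0.81 my -0.029 mx -0.005 mz -0.006
8 [343 181  27  17 230] [357.  188.8] [ 18. 165. 159.]
```

The blob now matches a plate lying flat on the bed. I'll back off, tilt the nose down, and feel the landing behind the step.

```bash
H="python3 -m handwheel"; C="python3 chk.py 1.2 0.16 4"; q=/dev/null
$H '[[12,0,1.2,0,0,0,1],[12,0,1.2,0,0,0,1],[12,0,1.2,0,0,0,1],[0,0,0,0,0.04,0,1],[0,0,0,0,0.04,0,1],[0,0,0,0,0,0,1]]'>$q && $C && $H '[[-1.8,0,9.8,0,0,0,1],[-1.8,0,9.8,0,0,0,1],[0,0,0,0,0,0,1]]'>$q && $C && $H '[[-0.3,0,2,0,0,0,1],[0,0,0,0,0,0,1]]'>$q && $C && $H '[[-0.2,0,1,0,0,0,1],[0,0,0,0,0,0,1]]'>$q && $C && $H '[[-0.1,0,0.5,0,0,0,1],[0,0,0,0,0,0,1]]'>$q && $C && $H '[[-0.1,0,0.5,0,0,0,1],[0,0,0,0,0,0,1]]'>$q && $C && $H '[[-0.1,0,0.5,0,0,0,1],[0,0,0,0,0,0,1]]'>$q && $C && $H '[[-0.1,0,0.5,0,0,0,1],[0,0,0,0,0,0,1]]'>$q && $C && $H '[[-0.1,0,0.5,0,0,0,1],[0,0,0,0,0,0,1]]'>$q && $C && $H '[[-0.1,0,0.5,0,0,0,1],[0,0,0,0,0,0,1]]'>$q && $C && $H '[[-0.1,0,0.5,0,0,0,1],[0,0,0,0,0,0,1]]'>$q && $C
```

```text
t 26.32 p [483.8 220.7  70.6] fx -0.71 fy -0.89 fz -0.36 my -0.014 mx 0.001 mz 0.036
t 26.70 p [482.7 220.3  49.6] fx -0.34 fy -0.54 fz -0.59 my -0.050 mx -0.022 mz -0.005
t 26.95 p [483.8 220.7  48.7] fx 0.17 fy 0.44 fz -0.63 my -0.128 mx 0.049 mz 0.003
t 27.20 p [483.9 220.6  47.8] fx 0.12 fy -0.14 fz -1.05 my -0.085 mx -0.024 mz 0.022
t 27.45 p [483.8 220.6  47.2] fx 0.67 fy 0.20 fz -0.56 my -0.033 mx 0.008 mz -0.009
t 27.70 p [483.8 220.6  46.7] fx -0.06 fy 0.32 fz -1.10 my -0.059 mx -0.023 mz 0.003
t 27.95 p [483.8 220.6  46.2] fx 0.27 fy -0.10 fz 0.26 my -0.110 mx 0.040 mz 0.015
t 28.20 p [483.8 220.6  45.7] fx -0.18 fy -1.01 fz -1.02 my -0.091 mx -0.009 mz 0.024
t 28.45 p [483.8 220.6  45.1] fx 0.21 fy 0.19 fz -1.58 my -0.053 mx 0.022 mz 0.033
t 28.70 p [483.8 220.6  44.6] fx 0.32 fy -0.44 fz -0.89 my -0.125 mx 0.005 mz 0.009
t 28.95 p [483.9 220.6  44.2] fx 0.35 fy -0.22 fz -0.42 my -0.160 mx -0.043 mz 0.001
```

```bash
H="python3 -m handwheel"; C="python3 chk.py 1.2 0.3 4"; q=/dev/null
python3 chk.py 1 1 1; $H '[[-0.1,0,0.5,0,0,0,1],[0,0,0,0,0,0,1]]'>$q && $C && $H '[[-0.1,0,0.4,0,0,0,1],[0,0,0,0,0,0,1]]'>$q && $C && $H '[[-0.1,0,0.4,0,0,0,1],[0,0,0,0,0,0,1]]'>$q && $C && $H '[[-0.1,0,0.4,0,0,0,1],[0,0,0,0,0,0,1]]'>$q && $C && $H '[[-0.1,0,0.4,0,0,0,1],[0,0,0,0,0,0,1]]'>$q && $C && $H '[[-0.1,0,0.4,0,0,0,1],[0,0,0,0,0,0,1]]'>$q && $C
```

```text
t 28.95 p [483.9 220.6  44.2] fx 0.35 fy -0.22 fz -0.42 my -0.160 mx -0.043 mz 0.001
t 29.20 p [483.8 220.6  43.6] fx 0.85 fy 0.77 fz 0.08 my -0.079 mx -0.067 mz 0.013
t 29.45 p [483.9 220.6  43.3] fx 0.74 fy 0.21 fz 0.08 my -0.056 mx 0.003 mz 0.007
t 29.70 p [483.9 220.6  42.8] fx -0.08 fy -0.47 fz 1.34 my -0.038 mx 0.002 mz -0.050
```

```bash
H="python3 -m handwheel"; C="python3 chk.py 2.5 0.4 2.5"; q=/dev/null
$H '[[1.6,0,-8.6,0,0,0,1],[0,0,0,0,0,0,1],[0,0,0,0,0,0,1]]'>$q && $C && $H '[[-6.9,0,-1.25,0,0,0,1],[-6.9,0,-1.25,0,0,0,1],[0,0,0,0,0,0,1]]'>$q && $C && $H '[[-3,0,-0.55,0,0,0,1],[0,0,0,0,0,0,1]]'>$q && $C && $H '[[-2,0,-0.36,0,0,0,1],[0,0,0,0,0,0,1]]'>$q && $C && $H '[[-2,0,-0.36,0,0,0,1],[0,0,0,0,0,0,1]]'>$q && $C && $H '[[-2,0,-0.36,0,0,0,1],[0,0,0,0,0,0,1]]'>$q && $C && $H '[[-2,0,-0.36,0,0,0,1],[0,0,0,0,0,0,1]]'>$q && $C; python3 br.py 9
```

```text
t 30.07 p [484.1 220.6  51.7] fx 0.25 fy 0.33 fz -1.40 my -0.137 mx 0.012 mz -0.013
t 30.45 p [498.5 218.   51.4] fx -0.12 fy -0.17 fz -0.16 my -0.081 mx -0.050 mz 0.013
t 30.70 p [500.8 217.4  51.5] fx 0.41 fy 0.25 fz -1.20 my -0.111 mx -0.041 mz 0.015
t 30.95 p [502.7 217.1  51.5] fx 0.66 fy 0.27 fz -1.83 my -0.058 mx -0.035 mz -0.042
t 31.20 p [504.9 216.8  51.5] fx -0.52 fy -0.23 fz -1.71 my -0.019 mx 0.026 mz 0.001
t 31.45 p [506.9 216.4  51.6] fx -0.75 fy -0.21 fz -1.10 my -0.036 mx 0.024 mz -0.014
t 31.70 p [508.9 216.   51.6] fx -0.18 fy -0.87 fz -0.81 my -0.091 mx -0.032 mz -0.014
9 [346 182  26  17 241] [358.3 189.6] [ 18. 166. 177.]
```

```bash
H="python3 -m handwheel"; C="python3 chk.py 2.5 0.4 2.7"; q=/dev/null
$H '[[-2,0,-0.33,0,0,0,1],[0,0,0,0,0,0,1]]'>$q && $C && $H '[[-2,0,-0.35,0,0,0,1],[0,0,0,0,0,0,1]]'>$q && $C && $H '[[-2,0,-0.36,0,0,0,1],[0,0,0,0,0,0,1]]'>$q && $C && $H '[[-2,0,-0.36,0,0,0,1],[0,0,0,0,0,0,1]]'>$q && $C && $H '[[-2,0,-0.36,0,0,0,1],[0,0,0,0,0,0,1]]'>$q && $C && $H '[[-2,0,-0.36,0,0,0,1],[0,0,0,0,0,0,1]]'>$q && $C && $H '[[-1,0,-0.18,0,0,0,1],[0,0,0,0,0,0,1]]'>$q && $C && $H '[[-1,0,-0.18,0,0,0,1],[0,0,0,0,0,0,1]]'>$q && $C && $H '[[-1,0,-0.18,0,0,0,1],[0,0,0,0,0,0,1]]'>$q && $C; python3 br.py 10
```

```text
t 32.00 p [510.9 215.7  51.5] fx -0.07 fy -0.11 fz -1.58 my -0.016 mx 0.015 mz 0.032
t 32.25 p [512.9 215.2  51.5] fx -0.17 fy 1.03 fz -1.38 my -0.060 mx 0.006 mz 0.001
t 32.50 p [514.1 214.9  51.4] fx -2.95 fy 1.18 fz 0.03 my 0.470 mx 0.042 mz 0.035
10 [347 183  27  16 245] [359.5 190.2] [ 19. 166. 177.]
```

The tip caught the step at about x = 0, so it is slightly too low. I'll back off, raise it a little, and retry.

```bash
H="python3 -m handwheel"; C="python3 chk.py 2.5 0.4 2.7"; q=/dev/null
$H '[[2,0,0.36,0,0,0,1],[0.1,0,-0.6,0,0,0,1],[0,0,0,0,0,0,1]]'>$q && $C && $H '[[-1.5,0,-0.27,0,0,0,1],[0,0,0,0,0,0,1]]'>$q && $C && $H '[[-1,0,-0.18,0,0,0,1],[0,0,0,0,0,0,1]]'>$q && $C && $H '[[-1,0,-0.18,0,0,0,1],[0,0,0,0,0,0,1]]'>$q && $C && $H '[[-1,0,-0.18,0,0,0,1],[0,0,0,0,0,0,1]]'>$q && $C && $H '[[-1,0,-0.18,0,0,0,1],[0,0,0,0,0,0,1]]'>$q && $C ; python3 br.py 11
```

```text
t 32.92 p [513.  215.3  52.2] fx -0.32 fy 0.70 fz -1.26 my -0.013 mx -0.017 mz -0.023
t 33.17 p [514.1 215.   52. ] fx -1.26 fy 0.21 fz -1.78 my 0.222 mx 0.019 mz -0.009
t 33.42 p [514.2 214.8  52. ] fx -5.04 fy 0.72 fz 1.13 my 0.922 mx 0.112 mz -0.065
11 [347 183  26  16 242] [359.9 190.4] [ 18. 166. 178.]
```

```bash
H="python3 -m handwheel"; C="python3 chk.py 2.5 0.4 2.2"; q=/dev/null
$H '[[2.5,0,0.45,0,0,0,1],[0.1,0,-0.5,0,0,0,1],[0,0,0,0,0,0,1]]'>$q; $C; $H '[[-1.5,0,-0.27,0,0,0,1],[0,0,0,0,0,0,1]]'>$q && $C && $H '[[-0.7,0,-0.13,0,0,0,1],[0,0,0,0,0,0,1]]'>$q && $C && $H '[[-0.7,0,-0.13,0,0,0,1],[0,0,0,0,0,0,1]]'>$q && $C && $H '[[-0.7,0,-0.13,0,0,0,1],[0,0,0,0,0,0,1]]'>$q && $C && $H '[[-0.7,0,-0.13,0,0,0,1],[0,0,0,0,0,0,1]]'>$q && $C && $H '[[-0.7,0,-0.13,0,0,0,1],[0,0,0,0,0,0,1]]'>$q && $C
```

```text
t 33.85 p [513.2 215.3  52.7] fx 0.32 fy -1.28 fz -1.38 my -0.028 mx 0.022 mz 0.058
t 34.10 p [514.2 215.   52.6] fx -0.93 fy 0.22 fz -1.64 my 0.186 mx 0.040 mz 0.012
t 34.35 p [514.3 214.9  52.5] fx -5.35 fy -0.08 fz 0.87 my 0.652 mx 0.087 mz -0.028
```

```bash
python3 -m handwheel '[[1.5,0,0.27,0,0,0,1]]' >/dev/null; python3 - <<'E'
from h import *
shot('scene','pics/s12.png');shot('top','pics/t12.png')
a=cv2.resize(cv2.imread('pics/s12.png')[160:220,315:402],None,fx=9,fy=9,interpolation=cv2.INTER_CUBIC)[:, :400*2]
a=cv2.resize(cv2.imread('pics/s12.png')[160:218,318:402],None,fx=5.2,fy=5.2,interpolation=cv2.INTER_CUBIC)
b=cv2.resize(cv2.imread('pics/t12.png')[168:243,235:300],None,fx=5.2,fy=5.2,interpolation=cv2.INTER_CUBIC)
c=np.zeros((max(a.shape[0],b.shape[0]),a.shape[1]+b.shape[1],3),np.uint8);c[:a.shape[0],:a.shape[1]]=a;c[:b.shape[0],a.shape[1]:]=b
cv2.imwrite('pics/c12.png',c);print(a.shape,b.shape)
E
```

```text
(302, 437, 3) (390, 338, 3)
```

View pics/c12.png

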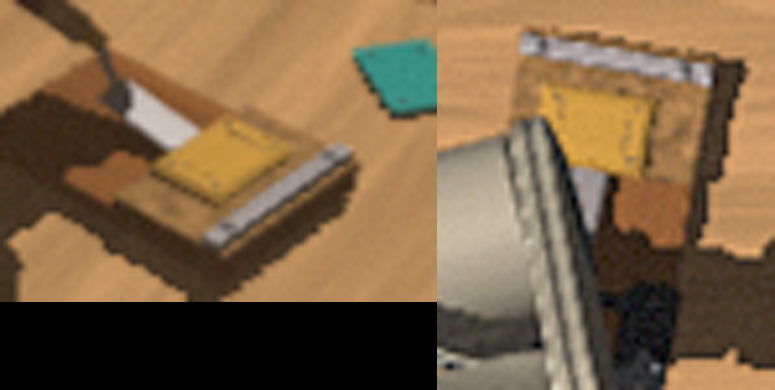

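The plate lies flat and nearly square on the bed, about 13 mm short of the fence. The tip stops at the step under the plate's near edge, so the lifter has probably slipped a little nose-down in the grip. I'll feel the landing again.

```bash
H="python3 -m handwheel"; C="python3 chk.py 1 0.3 4"; q=/dev/null
$H '[[5,0,0.9,0,0,0,1],[-1,0,5,0,0,0,1],[0,0,0,0,0,0,1]]'>$q && $C && $H '[[-0.2,0,1,0,0,0,1],[0,0,0,0,0,0,1]]'>$q && $C && $H '[[-0.1,0,0.5,0,0,0,1],[0,0,0,0,0,0,1]]'>$q && $C && $H '[[-0.1,0,0.5,0,0,0,1],[0,0,0,0,0,0,1]]'>$q && $C && $H '[[-0.1,0,0.5,0,0,0,1],[0,0,0,0,0,0,1]]'>$q && $C && $H '[[-0.1,0,0.5,0,0,0,1],[0,0,0,0,0,0,1]]'>$q && $C && $H '[[-0.1,0,0.5,0,0,0,1],[0,0,0,0,0,0,1]]'>$q && $C && $H '[[-0.1,0,0.5,0,0,0,1],[0,0,0,0,0,0,1]]'>$q && $C && $H '[[-0.1,0,0.5,0,0,0,1],[0,0,0,0,0,0,1]]'>$q && $C && $H '[[-0.1,0,0.5,0,0,0,1],[0,0,0,0,0,0,1]]'>$q && $C; $H '[[0,0,0,0,0,0,1]]'>$q ;$C;  $H '[[0,0,0,0,0,0,1]]'>$q ;$C
```

```text
t 34.95 p [508.2 216.   47.1] fx 0.45 fy 0.14 fz -1.19 my -0.118 mx 0.001 mz 0.032
t 35.20 p [508.6 216.   46.4] fx -0.10 fy -0.69 fz -0.23 my -0.073 mx -0.018 mz -0.014
t 35.45 p [508.5 216.1  46. ] fx -0.29 fy 0.22 fz -1.07 my -0.059 mx 0.008 mz -0.000
t 35.70 p [508.4 216.   45.4] fx 0.34 fy 0.23 fz -0.71 my -0.058 mx -0.020 mz 0.011
t 35.95 p [508.5 216.1  44.9] fx -0.72 fy 0.11 fz -1.35 my -0.117 mx 0.007 mz -0.050
t 36.20 p [508.5 216.   44.4] fx 1.03 fy 0.15 fz -0.56 my -0.100 mx -0.006 mz -0.005
t 36.45 p [508.5 216.1  43.9] fx 0.35 fy -0.09 fz 0.71 my -0.092 mx -0.022 mz 0.005
t 36.70 p [508.5 216.1  43.5] fx -0.82 fy -0.00 fz 0.25 my -0.053 mx -0.030 mz -0.008
t 36.95 p [508.5 216.1  43. ] fx -0.47 fy -0.25 fz 1.38 my -0.056 mx 0.056 mz -0.004
t 37.08 p [508.5 216.   42.9] fx -0.46 fy -0.33 fz 1.12 my -0.040 mx 0.076 mz -0.040
t 37.20 p [508.5 216.1  43. ] fx -0.45 fy 0.68 fz 0.78 my -0.047 mx -0.021 mz -0.026
```

Touch begins near TCP z = 44, a little higher than I assumed, because the grip is compliant. The bed level is therefore about 52, so I'll go in at 53.2.

```bash
H="python3 -m handwheel"; C="python3 chk.py 2.5 0.35 2.5"; q=/dev/null
$H '[[1.8,0,-10,0,0,0,1],[0,0,0,0,0,0,1],[0,0,0,0,0,0,1]]'>$q; $C; $H '[[-3,0,-0.54,0,0,0,1],[0,0,0,0,0,0,1]]'>$q && $C && $H '[[-1.5,0,-0.27,0,0,0,1],[0,0,0,0,0,0,1]]'>$q && $C && $H '[[-1,0,-0.18,0,0,0,1],[0,0,0,0,0,0,1]]'>$q && $C && $H '[[-0.7,0,-0.13,0,0,0,1],[0,0,0,0,0,0,1]]'>$q && $C && $H '[[-0.7,0,-0.13,0,0,0,1],[0,0,0,0,0,0,1]]'>$q && $C && $H '[[-0.7,0,-0.13,0,0,0,1],[0,0,0,0,0,0,1]]'>$q && $C && $H '[[-0.7,0,-0.13,0,0,0,1],[0,0,0,0,0,0,1]]'>$q && $C && $H '[[-0.7,0,-0.13,0,0,0,1],[0,0,0,0,0,0,1]]'>$q && $C; python3 br.py 13
```

```text
t 37.58 p [508.7 216.1  53.3] fx -0.95 fy -0.58 fz -0.41 my -0.085 mx 0.040 mz 0.009
t 37.83 p [511.8 215.4  52.9] fx 0.44 fy 0.46 fz -1.55 my -0.049 mx 0.001 mz 0.046
t 38.08 p [513.1 215.2  53. ] fx 0.17 fy 0.00 fz -0.38 my -0.072 mx 0.039 mz 0.036
t 38.33 p [514. 215.  53.] fx -0.78 fy 0.17 fz 0.22 my 0.010 mx 0.030 mz -0.038
t 38.58 p [514.8 214.9  53.1] fx -0.37 fy -0.17 fz -0.20 my 0.003 mx 0.008 mz 0.007
t 38.83 p [515.5 214.8  53.1] fx -1.96 fy -0.47 fz -0.62 my 0.003 mx -0.042 mz 0.014
t 39.08 p [516.3 214.6  53.1] fx -0.48 fy 0.05 fz 0.36 my 0.029 mx 0.013 mz 0.011
t 39.33 p [516.9 214.5  53.1] fx -0.29 fy 0.71 fz -0.87 my 0.013 mx 0.001 mz -0.030
t 39.58 p [517.7 214.4  53.1] fx -0.28 fy -0.56 fz -0.20 my 0.017 mx -0.033 mz 0.002
13 [348 183  28  17 249] [361.5 191.2] [ 19. 166. 177.]
```

```bash
H="python3 -m handwheel"; C="python3 chk.py 3 0.4 2.7"; q=/dev/null
$H '[[-1.5,0,-0.27,0,0,0,1],[0,0,0,0,0,0,1]]'>$q; $C; $H '[[-1.5,0,-0.27,0,0,0,1],[0,0,0,0,0,0,1]]'>$q && $C && $H '[[-1.5,0,-0.27,0,0,0,1],[0,0,0,0,0,0,1]]'>$q && $C && $H '[[-1,0,-0.18,0,0,0,1],[0,0,0,0,0,0,1]]'>$q && $C && $H '[[-1,0,-0.18,0,0,0,1],[0,0,0,0,0,0,1]]'>$q && $C && $H '[[-1,0,-0.18,0,0,0,1],[0,0,0,0,0,0,1]]'>$q && $C && $H '[[-0.7,0,-0.13,0,0,0,1],[0,0,0,0,0,0,1]]'>$q && $C && $H '[[-0.7,0,-0.13,0,0,0,1],[0,0,0,0,0,0,1]]'>$q && $C && $H '[[-0.7,0,-0.13,0,0,0,1],[0,0,0,0,0,0,1]]'>$q && $C && $H '[[-0.7,0,-0.13,0,0,0,1],[0,0,0,0,0,0,1]]'>$q && $C&& $H '[[-0.7,0,-0.13,0,0,0,1],[0,0,0,0,0,0,1]]'>$q && $C&& $H '[[-0.7,0,-0.13,0,0,0,1],[0,0,0,0,0,0,1]]'>$q && $C&& $H '[[-0.7,0,-0.13,0,0,0,1],[0,0,0,0,0,0,1]]'>$q && $C; python3 br.py 14
```

```text
t 39.88 p [519.2 214.1  53.1] fx -0.68 fy -0.24 fz -1.07 my 0.022 mx 0.028 mz 0.039
t 40.12 p [520.7 213.8  53.1] fx 0.56 fy -0.80 fz -0.76 my -0.056 mx 0.007 mz 0.030
t 40.38 p [522.3 213.5  53.1] fx -1.27 fy -0.85 fz -1.26 my -0.040 mx -0.008 mz -0.011
t 40.62 p [523.1 213.3  53. ] fx -0.57 fy -0.37 fz -0.34 my 0.006 mx -0.044 mz 0.010
t 40.88 p [524.2 213.2  53.1] fx -0.79 fy -0.36 fz 0.01 my 0.028 mx 0.016 mz -0.037
t 41.12 p [525.2 213.   53.1] fx -0.50 fy -0.22 fz -0.78 my 0.004 mx 0.011 mz 0.009
t 41.38 p [525.8 212.8  53.1] fx -0.27 fy 0.24 fz -1.60 my 0.105 mx 0.000 mz 0.031
t 41.62 p [526.3 212.8  53.1] fx -1.42 fy 1.44 fz -0.77 my 0.207 mx 0.050 mz 0.004
t 41.88 p [526.5 212.7  53. ] fx -3.67 fy 0.84 fz 0.95 my 0.682 mx 0.115 mz 0.025
14 [351 185  26  16 225] [363.3 192.1] [ 19. 165. 181.]
```

```bash
H="python3 -m handwheel"; C="python3 chk.py 5 0.9 5"; q=/dev/null
$H '[[-0.4,0,-0.07,0,0,0,1],[0,0,0,0,0,0,1]]'>$q; $C; $H '[[0,0,0,0,0,0,1]]'>$q ; $C; python3 br.py 15; python3 - <<'E'
from h import *
im=shot('scene','pics/s16.png'); f=im['frame'];h=cv2.cvtColor(f,cv2.COLOR_BGR2HSV)
print(cv2.inRange(h[183:206,344:384],(17,120,0),(32,255,255))//255)
S=np.array([633.5,183.5,0]);u=np.array([.983,-.183,0]);l=np.array([.183,.983,0])
for x in (13,63):
  for y in (-27,43): print(x,y,proj(im,S+u*x+l*y+[0,0,25]))
E
```

```text
t 42.17 p [526.8 212.6  53. ] fx -5.84 fy 1.05 fz 1.64 my 0.951 mx 0.145 mz 0.101
t 42.30 p [526.7 212.6  53. ] fx -5.51 fy 0.52 fz 1.18 my 0.940 mx 0.196 mz 0.036
15 [351 184  26  17 224] [363.5 192. ] [ 19. 165. 182.]
[[0 0 0 0 0 0 0 0 0 0 0 0 0 0 0 0 0 0 0 0 0 0 0 0 0 0 0 0 0 0 0 0 0 0 0 0
  0 0 0 0]
 [0 0 0 0 0 0 0 0 0 0 0 0 0 0 0 0 0 0 0 1 1 1 1 0 0 0 0 0 0 0 0 0 0 0 0 0
  0 0 0 0]
 [0 0 0 0 0 0 0 0 0 0 0 0 0 0 0 0 0 0 0 1 1 1 1 1 1 1 0 0 0 0 0 0 0 0 0 0
  0 0 0 0]
 [0 0 0 0 0 0 0 0 0 0 0 0 0 0 0 0 0 1 1 1 1 1 1 1 1 1 1 1 0 0 0 0 0 0 0 0
  0 0 0 0]
 [0 0 0 0 0 0 0 0 0 0 0 0 0 0 0 0 0 1 1 1 1 1 1 1 1 1 1 1 1 1 0 0 0 1 1 0
  0 0 0 0]
 [0 0 0 0 0 0 0 0 0 0 0 0 0 0 0 0 1 1 1 1 1 1 1 1 1 1 1 1 1 1 1 0 0 0 0 0
  0 0 0 0]
 [0 0 0 0 0 0 0 0 0 0 0 0 0 0 1 1 1 1 1 1 1 1 1 1 1 1 1 1 1 1 1 1 1 1 0 0
  0 0 0 0]
 [0 0 0 0 0 0 0 0 0 0 0 0 0 1 1 1 1 1 1 1 1 1 1 1 1 1 1 1 1 1 1 1 1 0 0 0
  0 0 0 0]
 [0 0 0 0 0 0 0 1 0 1 1 1 1 1 1 1 1 1 1 1 1 1 1 1 1 1 1 1 1 1 1 1 0 0 0 0
  0 0 0 0]
 [0 0 0 0 0 0 0 0 1 1 1 1 1 1 1 1 1 1 1 1 1 1 1 1 1 1 1 1 1 1 1 0 0 0 0 0
  0 0 0 0]
 [0 0 0 0 0 0 0 1 1 1 1 1 1 1 
[... 513 characters left out ...]
 1 1 1 1 1 0 0 0 0 0 0 0 0 0 0 0 1 0 1 0
  0 0 0 0]
 [0 0 0 0 0 0 0 0 1 0 0 0 0 0 0 0 0 1 1 0 0 0 0 0 0 0 0 0 0 0 1 0 0 0 0 0
  0 0 0 0]
 [0 0 0 0 0 0 0 0 0 0 0 0 0 0 0 0 0 0 0 0 0 0 0 0 0 0 0 0 1 1 0 0 0 0 0 0
  0 0 0 0]
 [0 0 1 0 0 0 0 0 0 0 0 0 0 0 0 0 0 0 0 0 0 0 0 0 0 0 0 0 0 0 0 0 0 0 0 0
  0 0 0 0]
 [0 0 0 1 0 0 0 0 0 0 0 0 0 0 0 0 0 0 0 0 0 0 0 0 0 0 0 0 0 0 0 0 1 0 0 0
  0 0 0 0]
 [0 0 1 0 0 0 0 0 0 1 0 0 0 0 0 0 0 0 0 0 0 1 1 0 0 0 0 0 0 0 0 0 0 0 0 0
  0 0 0 0]
 [0 0 0 0 0 0 0 1 0 0 0 0 0 0 0 0 0 0 0 0 0 0 0 0 0 0 0 0 0 0 0 0 0 0 0 0
  0 0 0 0]]
13 -27 [349.54611681 193.99321331]
13 43 [364.51100873 183.71816409]
63 -27 [363.11057962 201.08911703]
63 43 [377.96725966 190.39714005]
```

The plate's far edge has slope 0.73 against 0.72 for the fence, and it sits where x = 63 should be, so it is home and square. I'll back off and return the lifter.

```bash
H="python3 -m handwheel"
$H '[[2,0,0.3,0,0,0,1],[8,0,1,0,0,0,1],[16,0,1,0,0,0,1],[20,0,-10,0,0,0,1],[10,0,-30,0,0,0,1],[6,0,-35,0,0,0,1],[0,0,0,0,0,0,1],[0,0,0,0,0,0,1]]'; python3 - <<'E'
from h import *
go([652.2,-207.3,120],np.radians(13),n=14)
E
```

```text
t: 43.4
ee_pos: [479.6, 221.2, 135.2]
orientation: [-0.271, -2.948, -0.024]
ft_force: [-1.0, -0.4, -0.6]
width: 13.6
grasp_force: 30.0
rows 14 turn/row [ 0.0026 -0.0128 -0.0292] toolx sign -1
[-17.6 -27.8  -2.1]
[-16.8 -28.4  -1.8]
[-16.  -28.8  -1.5]
[-15.2 -29.3  -1.3]
[-14.3 -29.7  -1. ]
[-13.5 -30.1  -0.7]
[-12.6 -30.5  -0.5]
[-11.7 -30.9  -0.3]
[-10.8 -31.2  -0. ]
[ -9.9 -31.5   0.2]
[ -8.9 -31.8   0.4]
[ -8.  -32.    0.6]
[ -7.  -32.2   0.8]
[ -6.1 -32.4   0.9]
```

```bash
H="python3 -m handwheel"
$H '[[-17.6,-27.8,-2.1,0.0026,-0.0128,-0.0292,1],[-16.8,-28.4,-1.8,0.0026,-0.0128,-0.0292,1],[-16,-28.8,-1.5,0.0026,-0.0128,-0.0292,1],[-15.2,-29.3,-1.3,0.0026,-0.0128,-0.0292,1],[-14.3,-29.7,-1,0.0026,-0.0128,-0.0292,1],[-13.5,-30.1,-0.7,0.0026,-0.0128,-0.0292,1],[-12.6,-30.5,-0.5,0.0026,-0.0128,-0.0292,1],[-11.7,-30.9,-0.3,0.0026,-0.0128,-0.0292,1],[-10.8,-31.2,0,0.0026,-0.0128,-0.0292,1],[-9.9,-31.5,0.2,0.0026,-0.0128,-0.0292,1]]'>/dev/null; $H '[[-8.9,-31.8,0.4,0.0026,-0.0128,-0.0292,1],[-8,-32,0.6,0.0026,-0.0128,-0.0292,1],[-7,-32.2,0.8,0.0026,-0.0128,-0.0292,1],[-6.1,-32.4,0.9,0.0026,-0.0128,-0.0292,1],[0,0,0,0,0,0,1],[0,0,0,0,0,0,1],[0,0,0,0,0,0,1]]'; python3 - <<'E'
from h import *
go([652.2,-207.3,60],np.radians(13))
E
```

```text
t: 45.52
ee_pos: [652.4, -205.9, 119.8]
orientation: [0.356, -3.121, -0.002]
ft_force: [-0.8, -0.6, -0.6]
width: 13.7
grasp_force: 30.0
rows 2 turn/row [ 0.0006 -0.0002  0.0002] toolx sign -1
[ 0.2 -0.7 29.9]
[ 0.3 -0.7 29.9]
```

```bash
H="python3 -m handwheel"; C="python3 chk.py 4 9 9"; q=/dev/null
$H '[[0.2,-0.7,30,0,0,0,1],[0.2,-0.7,30,0,0,0,1],[0,0,10,0,0,0,1],[0,0,15,0,0,0,1],[0,0,0,0,0,0,1],[0,0,0,0,0,0,1]]'>$q; $C && $H '[[0,0,8,0,0,0,1],[0,0,6,0,0,0,1],[0,0,0,0,0,0,1],[0,0,0,0,0,0,1]]'>$q; $C && $H '[[0,0,2,0,0,0,1],[0,0,0,0,0,0,1],[0,0,0,0,0,0,1]]'>$q; $C&& $H '[[0,0,1,0,0,0,1],[0,0,0,0,0,0,1]]'>$q; $C
```

```text
t 46.27 p [ 653.6 -208.6   36.2] fx -0.26 fy -0.66 fz -1.64 my 0.011 mx 0.025 mz 0.009
t 46.77 p [ 653.1 -208.5   21.4] fx -0.09 fy 0.34 fz -0.40 my -0.030 mx 0.027 mz 0.036
t 47.15 p [ 653.1 -208.5   19.5] fx 0.73 fy 0.31 fz -0.23 my 0.014 mx 0.063 mz -0.020
t 47.40 p [ 653.  -208.4   18.4] fx -0.48 fy 0.01 fz -1.36 my -0.036 mx 0.020 mz -0.027
```

```bash
H="python3 -m handwheel"; C="python3 chk.py 2 9 9"; q=/dev/null
$H '[[0.5,1.2,0,0,0,0,1],[0,0,0.5,0,0,0,1],[0,0,0,0,0,0,1]]'>$q; $C && $H '[[0,0,0.5,0,0,0,1],[0,0,0,0,0,0,1],[0,0,0,0,0,0,1]]'>$q; $C && $H '[[0,0,0.4,0,0,0,1],[0,0,0,0,0,0,1]]'>$q; $C&& $H '[[0,0,0.4,0,0,0,1],[0,0,0,0,0,0,1]]'>$q; $C
```

```text
t 47.77 p [ 652.2 -207.4   17.9] fx -0.82 fy -0.30 fz -0.30 my 0.032 mx 0.007 mz -0.055
t 48.15 p [ 652.3 -207.4   17.4] fx -0.96 fy 0.17 fz -0.26 my 0.053 mx 0.021 mz -0.023
t 48.40 p [ 652.3 -207.4   17.2] fx -0.81 fy 0.89 fz 1.71 my 0.208 mx 0.104 mz -0.020
t 48.65 p [ 652.4 -207.4   17.2] fx -1.39 fy 0.28 fz 5.49 my 0.435 mx 0.193 mz -0.009
```

```bash
H="python3 -m handwheel"
$H '[[0,0,-0.4,0,0,0,1],[0,0,0,0,0,0,0.8],[0,0,0,0,0,0,0.6],[0,0,0,0,0,0,0.5],[0,0,0,0,0,0,0.5],[0,0,0,0,0,0,0.5],[0,0,0,0,0,0,0.5]]' | egrep 'ft|width'; $H '[[0,0,-10,0,0,0,0.5],[0,0,-40,0,0,0,0.5],[0,0,-60,0,0,0,0.5],[0,0,-60,0,0,0,0.5],[0,0,-25,0,0,0,0.5],[0,0,0,0,0,0,0.5],[0,0,0,0,0,0,0.5]]'; python3 - <<'E'
from h import *
a=load('pics/w1.npz'); im=shot('wrist','pics/w9.png'); s=shot('scene','pics/s17.png')
X=cv2.cvtColor(a['frame'],cv2.COLOR_BGR2GRAY).astype(np.float32);print('wrist TCP',cur()[0])
# handle (pale wood, bounded by dark rest) and blade position via template match from the first wrist look, rewarped by known pose differences
T=lambda P:proj(im,P,True)-proj(a,P,True)
for nm,(x0,y0,x1,y1),P in [('blade',(308,226,338,275),[745,-185,13]),('handle front',(300,195,340,225),[688,-199,45]),('rest',(285,118,340,140),[594,-221,42])]:
    t=a['frame'][y0:y1,x0:x1]; r=cv2.matchTemplate(im['frame'],t,cv2.TM_CCOEFF_NORMED); _,m,_,l=cv2.minMaxLoc(r)
    print(nm,'score',round(m,2),'shift',np.array(l)-[x0,y0],'expected',T(P).round(1))
h=cv2.cvtColor(s['frame'],cv2.COLOR_BGR2HSV); 
b0=cv2.imread('pics/scene0.png'); d=cv2.absdiff(b0,s['frame']).max(2); print('diff at lifter',[int((d[255:300,245:335]>40).sum())])
E
python3 br.py 18
```

```text
ft_force: [0.3, 0.1, 0.2]
width: 43.8
t: 50.4
ee_pos: [651.2, -207.2, 210.7]
orientation: [0.355, -3.12, -0.002]
ft_force: [-0.1, -0.8, 0.5]
width: 44.3
grasp_force: 0.0
wrist TCP [ 651.06146444 -207.1062878   209.91124903]
blade score 0.93 shift [-2 -5] expected [-2.5 -4.9]
handle front score 0.95 shift [-1 -5] expected [-1.  -4.9]
rest score 0.89 shift [ 3 -3] expected [ 2.3 -2.9]
diff at lifter [31]
18 [351 184  26  17 226] [363.4 191.9] [ 19. 166. 178.]
```

The lifter is back where it started and the plate is still at the fence. Handing in.

```bash
python3 -c "
from workcell import ctrl
print(ctrl.close_job())"
```

```text
the job is handed in; nothing more can be done
None
```

The plate is face up on the cork bed, pushed home square against the fence, and the lifter is back on its rest. I handed the job in at about 50 s. While I pushed the plate home, the blade tip caught the step three times at up to about 5 N, under the 7 N marking limit, and the final push on the plate peaked near 6 N, under its 12 N bruise limit.

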